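Take the cap with the unknown thread off the bean canister

TASK

Open the canister with the red cap so that beans can be poured in: its quick-turn thread may be right- or left-handed, so try turning the cap by its wing and, if it stops at once, turn it the other way until it comes free. Then lift the cap off and finish still gripping it, upright and still, at least 10 cm above where it sat. Leave the grey cap closed and the tuna tin, jam jar and mug where they stand.

Things in the scene. Friction and masses are not known exactly. Their poses are not given: they have to be found in the camera images.
- station: fixed wooden board 110 (x) x 270 (y) x 15 mm with two white canisters (86 mm across, shoulder 85 mm above the worktop) at y = +70 and -70 mm of its frame, closed by the two caps. Origin: centre of the board's underside; z up, y along the row. The caps' wings start parallel to its x axis (within 0.03 rad).
- red_cap_wing (a point): grip point of the loose red cap (0.08 to 0.18 kg, on either canister): on the cap's axis in its wing, 130 mm above the worktop at the start. The wing is an upright bar 56 mm long (point's x), 13 mm thick (point's y), reaching 19 mm below and 15 mm above the point; under it the round part, 79 mm across, 24 mm high. z up.
- red_cap: the same cap, origin at its lower rim. Hidden level bayonet thread: the loosening way (clockwise or anticlockwise, varies, unmarked) it turns easily without rising, lifts free at 52 to 64 deg, firm stop at about 67; the other way a firm stop at about 6 deg. Until freed it lifts only 3 mm; clear of the neck once 25 mm up.
- grey_cap_wing (a point): the same point of the grey cap, equal in shape, that closes the other canister; must stay as it is.
- tuna_tin: round tin, 87 mm across, 40 mm high, behind the station; origin at the centre of its underside.
- jam_jar: jam jar, 72 mm across, 102 mm high, to the left of the station; origin at the centre of its underside.
- mug: white mug, 92 x 127 mm with its handle, 95 mm high, to the right of the station; origin at the centre of its underside.
Things that resemble listed ones, but are neither listed nor needed, are in the scene too. Leave any yellow look-alike of the red_cap alone. What is shaped like the part that bears grey_cap_wing but pink is not meant.

How it is judged:
On the way, in this order (a step that is already met when the one before it is completed fails the run):
1. the red cap, still seated, is turned at least 45 degrees from its start (angle between the x axis of red_cap_wing and the x axis of station, either way round above 0.78 rad and z of red_cap_wing in the frame of station below 0.14 m), for 0.05 s.
2. the red cap is lifted clear of its neck in the fingers (z of red_cap_wing in the frame of station above 0.16 m and contact force between the fingers and red_cap above 1 N), for 0.1 s.
At the end, for the whole second after the job is handed in: The red cap is gripped by the fingers, its wing at least 220 mm above the worktop (90 mm above where it sat), tilted less than 0.25 rad, slower than 30 mm/s, not touching the station; the grey cap has moved less than 8 mm and turned less than 0.3 rad; tin, jar and mug have moved less than 30 mm (height (world z) of red_cap_wing above 0.22 m and angle between red_cap_wing's own z axis and vertical below 0.25 rad and contact force between the fingers and red_cap above 1 N and contact force between red_cap and station below 0.1 N and linear speed of red_cap below 0.03 m/s and distance of grey_cap_wing from where it was at the start of the episode below 0.008 m and angle between the x axis of grey_cap_wing and the x axis of station, either way round below 0.3 rad and distance of each of tuna_tin, jam_jar, mug from where it was at the start of the episode below 0.03 m); the arm keeps its last pose, push and grip.
It fails at once if the grey cap is turned or lifted (distance of grey_cap_wing from where it was at the start of the episode above 0.012 m or angle between the x axis of grey_cap_wing and the x axis of station, either way round above 0.4 rad).
It fails at once if a bystander is shoved or knocked over (distance of any of tuna_tin, jam_jar, mug from where it was at the start of the episode above 0.04 m).
It also fails if it takes over 45 s, if anything falls off the work surface, if the arm or the gripper's body presses on something with over 40 N, if the wrist force passes 120 N, or if a joint passes its speed limit or range.

ROBOT

A 7-joint arm with a two-finger parallel gripper is mounted at the origin on a cart in front of the work surface, level with it; the furniture and walls round the work are solid. World frame = base frame: x ahead of the robot, y to its left, z up, the work surface at z = 0. Lengths are in m, angles in rad, forces in N, time in s.
With the tool pointing down it reaches from about 0.4 to 0.85 m from the base axis. Payload 4.5 kg.
Tool frame: the origin (TCP) lies on the centre line of the jaws, within the pads' length; the fingertips stand 17 mm ahead of it and the grasp point (between the pads) lies 2 mm behind it (r.tip_reach is the distance from the TCP to the fingertips, in m); z points along the fingers, y is the line along which they close (so a half turn about z gives the same grasp; the last joint's range is limited). The gripper opens to 88 mm and grips with 3 to 60 N. Pads are 18 mm wide; open, the fingers measure 123 mm over their backs; the gripper's body (75 mm by 187 mm) begins 45 mm behind the grasp point.
Start: joints at [1.219, 0.689, -0.195, 1.565, 0.157, 0.902, -0.215], TCP at [0.235, -0.579, 0.232] pointing down, gripper open.
Joint ranges: [-3.01, 3.01], [-0.46, 2.08], [-1.47, 1.51], [0.13, 2.56], [-1, 4.14], [0.04, 2.09], [-2.66, 2.66]. Speed limits (rad/s): [2.57, 2.57, 3.14, 3.14, 3.14, 3.14, 3.14].

INTERFACE

Orientations are given as a unit quaternion [x, y, z, w].
In Python, from plant import r gives the robot as it stands.
- The arm moves only by the tool step_arm, never from a script. Its argument "steps" is a list of rows, each a list of 7 numbers: the shift along the tool's x, y, z in cm, then the turn, a rotation vector about the tool's x, y, z in degrees, then the gripper's target within -1 to 1 (shut at 1, half-way at 0, fully open at -1). A call has 1 to 8 rows; each row shifts and turns the commanded pose from where the row before left it, along the tool's axes as they then stand; what a row does not reach is not made up. A row lasts 1/8 s, in which the tool goes at most 62.5 mm and 10.7 degrees, less where a joint would pass 70% of its speed; a pose out of reach is approached as far as the arm can. A call with a gripper value outside its range is refused whole. The fingers move at their own pace and stop on an object; "force" is the grip in N (left out, the last holds). Time passes only in rows, so rows that do not move let the fingers close. It gives the time, the measured TCP pose, the force, the opening and the grip force at its end, in the units of the state.
- r.get_state(): the state, without advancing time (a new reading comes with each control period).
- r.snapshot(name): name is "scene" or "side" or "wrist"; returns a dict with "pixels" (420x560x3 uint8, red, green, blue), "fx", "fy", "cx", "cy" (pixels), "cam_to_world" (4x4, takes a point from camera to world coordinates). Camera axes: x right, y down, z forward; pixel columns grow to the right and rows downward; lengths in m; the calibration is good to about 2 mm. A picture is of the moment at which its call begins. There is no depth.
- r.finish_job(): hands the job in; it is judged then, once.
The state is a dict: "clock": time; "q": joint angles; "qd": joint speeds; "joint_torque": joint torques, N m; "tool_pos": TCP position; "eef_rot": TCP orientation; "contact_force": force on the tool from outside, world axes, zero at the start; "moment": the same for the moment, N m; "opening": opening from 0.0 (shut) to 1.0 (fully open); "finger_force": force on a finger pad.
Only numpy, scipy, OpenCV 4.12 (cv2) and the standard library are available. Lean on these libraries where they do the work, as an engineer would, in place of code of your own. Each camera call takes 0.05 s, during which the arm holds its last target. There are 200 camera calls.

## Working session

There is one attempt and no reset: what is moved stays moved. The work goes in short steps, Python scripts to look and compute and a tool call to move; the robot and the scene stay as the last step left them, time stands still between calls to the robot, and variables do not carry over. Pictures are saved under pics/ and viewed, at most 10 in all, crops included, and the job is handed in when it is done.

Besides the shell and the picture viewer there is one more tool, called after ">>>" in YAML: its name, and indented under it one key for each argument. step_arm: Moves the arm, as the interface text tells. Its arguments: {"type":"object","properties":{"steps":{"type":"array","items":{"type":"array","items":{"type":"number"}}},"force":{"type":"number"}},"required":["steps"]}

```bash
mkdir -p pics; ls
python3 - <<'E'
from plant import r
import cv2,numpy as np
for n in("scene","side"):
    s=r.snapshot(n);cv2.imwrite(f"pics/{n}0.png",s["pixels"][:,:,::-1])
    np.savez(f"{n}0.npz",**s);print(n,s["fx"],s["cx"],s["cy"],np.round(s["cam_to_world"],3).tolist())
st=r.get_state();print(st["tool_pos"],st["eef_rot"],st["contact_force"])
E
```

```text
pics
scene 485.29400716056426 269.3712559139112 203.25644527172946 [[0.556, -0.337, 0.76, -0.535], [-0.831, -0.211, 0.514, -0.771], [-0.013, -0.917, -0.398, 0.657], [0.0, 0.0, 0.0, 1.0]]
side 395.0673528366584 282.60369582132273 208.03401391734883 [[0.998, 0.017, -0.06, 0.55], [0.06, -0.531, 0.845, -0.898], [-0.018, -0.847, -0.531, 0.612], [0.0, 0.0, 0.0, 1.0]]
[ 0.23490556 -0.57857654  0.23130436] [ 9.81450354e-01  1.91714809e-01 -2.22639397e-04 -7.65236323e-04] [-0.73523849 -0.09440165  0.15727841]
```

View pics/scene0.png

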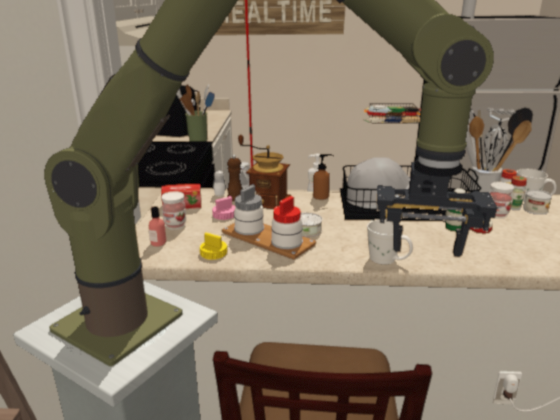

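View pics/side0.png

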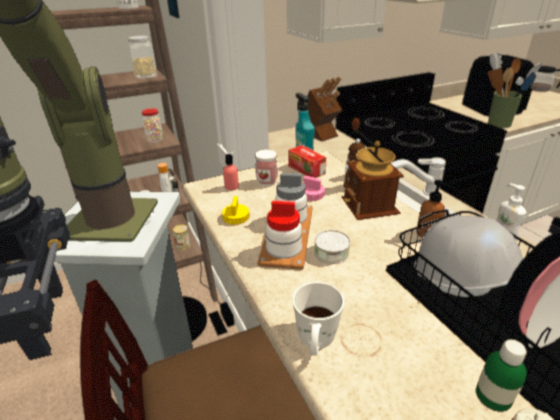

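Scene view: red cap on canister at about (288,220) and grey cap at (248,203), both on the board. The yellow look-alike is at (213,246), the pink one at (223,208), the mug at (385,242), the tin at (310,225) and the jar at (173,208). Side view: red (284,213), grey (291,188), yellow (236,210), pink (312,188), mug (318,310), tin (332,246), jar (266,167).

Candidates for the target are the red cap (288,220), the yellow loose cap (213,246), the red box (182,196) and the red-lidded jars on the right (482,222). I choose the red winged cap on the board and will check it in a close crop.

Run:
```python
import cv2,numpy as np
a=cv2.imread("pics/scene0.png")[180:265,205:335]; b=cv2.imread("pics/side0.png")[165:275,225:355]
a=cv2.resize(a,None,fx=5,fy=5,interpolation=cv2.INTER_CUBIC)[:,:390*2]; 
b=cv2.resize(b,None,fx=5,fy=5,interpolation=cv2.INTER_CUBIC)
cv2.imwrite("pics/cs.png",a);cv2.imwrite("pics/cd.png",b)
```

```text
(no output)
```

View pics/cs.png

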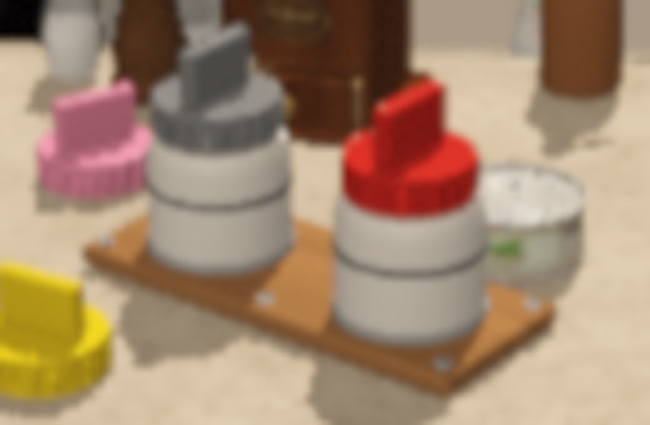

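View pics/cd.png

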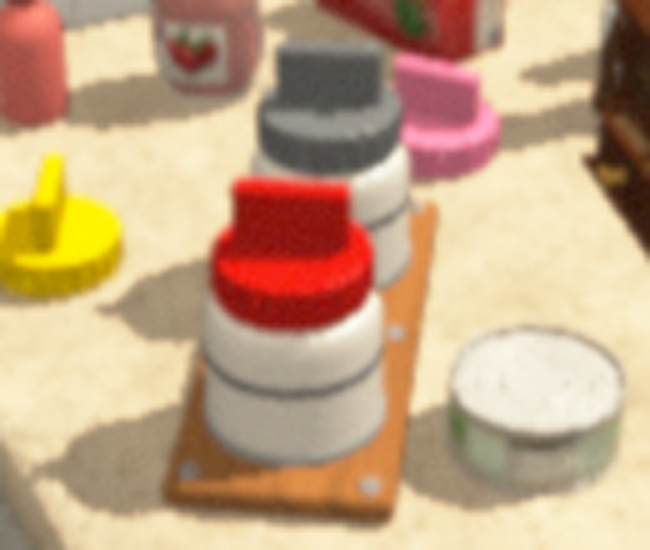

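```bash
cat > fit.py <<'E'
import numpy as np
from scipy.optimize import least_squares
obs={"scene0":[((-.055,.135,.015),(222,230.6)),((-.055,-.135,.015),(294,256)),((.055,-.135,.015),(315.6,241.6)),
 ((.028,-.07,.145),(293,197)),((-.028,-.07,.145),(280.8,204))],
"side0":[((-.055,-.135,.015),(258,262.6)),((.055,-.135,.015),(303.4,266.6)),((.055,.135,.015),(312,206.4)),
 ((-.028,-.07,.145),(272,202.4)),((.028,-.07,.145),(294.8,202.6))]}
cams={k:dict(np.load(k+".npz")) for k in obs}
def proj(c,P):
    T=c["cam_to_world"];q=(P-T[:3,3])@T[:3,:3]
    return q[:,:2]/q[:,2:]*[c["fx"],c["fy"]]+[c["cx"],c["cy"]]
def res(p,keys=obs):
    R=np.array([[np.cos(p[2]),-np.sin(p[2])],[np.sin(p[2]),np.cos(p[2])]]);o=[]
    for k in keys:
        L=np.array([a for a,_ in obs[k]]);U=np.array([u for _,u in obs[k]])
        W=np.c_[L[:,:2]@R.T+p[:2],L[:,2]];o.append(proj(cams[k],W)-U)
    return np.concatenate(o).ravel()
if __name__=="__main__":
    for ks in (list(obs),["scene0"],["side0"]):
        s=least_squares(res,[.55,0,0],args=(ks,));p=s.x
        print(ks,np.round(p,4),"red",np.round([p[0]+.07*np.sin(p[2]),p[1]-.07*np.cos(p[2])],4))
        print(np.round(s.fun.reshape(-1,2),1).tolist())
E
python3 fit.py
```

```text
['scene0', 'side0'] [ 0.5015 -0.0612 -0.0761] red [ 0.4962 -0.131 ]
[[-1.4, -1.9], [0.5, -0.3], [1.5, -1.4], [0.1, -1.6], [0.1, -2.1], [-1.5, 0.7], [0.2, 0.3], [0.2, -1.0], [-1.4, -0.5], [0.1, 0.6]]
['scene0'] [ 0.4952 -0.0652 -0.0902] red [ 0.4889 -0.1349]
[[-1.5, -1.1], [-0.1, 1.3], [1.6, 0.2], [0.1, -0.4], [-0.2, -0.9]]
['side0'] [ 0.5025 -0.0605 -0.073 ] red [ 0.4974 -0.1304]
[[-0.9, 0.6], [0.8, 0.1], [0.4, -1.1], [-0.9, -0.7], [0.7, 0.5]]
```

The crop confirms the red winged cap on the board's near (-y) canister, with grey behind it. The fit gives the red axis at (0.497,-0.131) and a station yaw of -0.075 rad. I'll move to a hover above it first.

>>> step_arm:
  steps:
    - [4.6, -3.5, 0, 0, 0, 0, -1]
    - [4.6, -3.5, 0, 0, 0, 0, -1]
    - [4.6, -3.5, 0, 0, 0, 0, -1]
    - [4.6, -3.5, 0, 0, 0, 0, -1]
    - [4.6, -3.5, 0, 0, 0, 0, -1]
    - [4.6, -3.5, 0, 0, 0, 0, -1]
    - [4.6, -3.5, 0, 0, 0, 0, -1]
    - [4.6, -3.5, 0, 0, 0, 0, -1]

```text
clock: 1.1
tool_pos: [0.4714, -0.1795, 0.2319]
eef_rot: [0.981, 0.192, -0.0, 0.0]
contact_force: [1.3, -0.3, -0.4]
opening: 0.998
finger_force: 0.0
```

>>> step_arm:
  steps:
    - [4.2, -3.4, 0, 0, 0, 0, -1]
    - [0, 0, 0, 0, 0, 9, -1]
    - [0, 0, 0, 0, 0, 9, -1]
    - [0, 0, 0, 0, 0, 8.5, -1]
    - [0, 0, 0, 0, 0, 0, -1]
    - [0, 0, 0, 0, 0, 0, -1]

```text
clock: 1.85
tool_pos: [0.4968, -0.1338, 0.2319]
eef_rot: [0.999, -0.037, -0.0, -0.0]
contact_force: [0.3, 1.1, 0.6]
opening: 0.998
finger_force: 0.0
```

Run:
```python
from plant import r
import cv2,numpy as np
st=r.get_state();print(st["tool_pos"],st["eef_rot"],st["q"])
for n in ("wrist","side"):
    s=r.snapshot(n);cv2.imwrite(f"pics/{n}1.png",s["pixels"][:,:,::-1]);np.savez(f"{n}1.npz",**s)
```

```text
[ 0.49678144 -0.1337679   0.23187661] [ 9.99313922e-01 -3.70357584e-02 -1.92102928e-04 -2.65137605e-05] [ 0.17643303  0.54340284 -0.00476338  1.90147832  0.00383518  0.69710799
 -1.4754704 ]
```

View pics/wrist1.png

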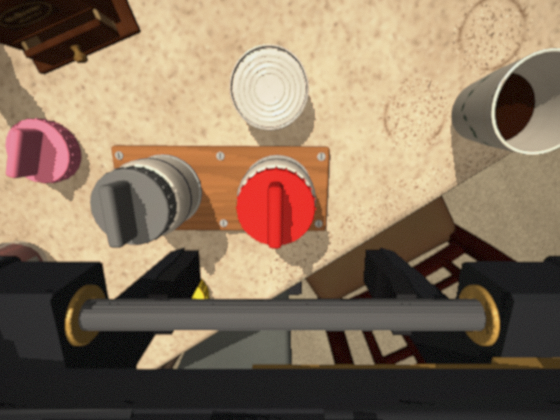

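Wrist view: the red wing spans about (275,184) to (275,247), with the cap's round part centred at (276,205). The tin is at (270,88), grey cap (125,212), pink (43,150) and mug (515,105).

Run:
```python
import numpy as np,cv2
from fit import proj
c=dict(np.load("wrist1.npz"));T=c["cam_to_world"]
hsv=cv2.cvtColor(c["pixels"],cv2.COLOR_RGB2HSV)
m=((hsv[...,0]<8)|(hsv[...,0]>172))&(hsv[...,1]>190)&(hsv[...,2]>90)
m[:, :220]=0;m[:,330:]=0;m[260:]=0
ys,xs=np.nonzero(m);print("red bbox",xs.min(),xs.max(),ys.min(),ys.max())
for y in (190,200,215,225,235,243): print(y,c["pixels"][y,262:290,1].tolist())
print("cam",T[:3,3])
def wp(u,v,z):
    d=T[:3,:3]@[(u-c["cx"])/c["fx"],(v-c["cy"])/c["fy"],1];return np.round(T[:3,3]+d*(z-T[2,3])/d[2],4)
for u,v in((275,247),(275,184)):print(wp(u,v,.145))
# predicted
for cx,cy in((.4962,-.131),(.4974,-.1304)):
    for z,l in((.145,.028),):
        a=-.075;P=[[cx+s*l*np.cos(a)-t*.0065*np.sin(a),cy+s*l*np.sin(a)+t*.0065*np.cos(a),z] for s in(-1,1) for t in(-1,1)]
        print(proj(c,np.array(P)).round(1).tolist())
    t=np.linspace(0,6.28,200)
    P=np.vstack([np.c_[cx+.0395*np.cos(t),cy+.0395*np.sin(t),0*t+z] for z in(.087,.111)])
    q=proj(c,P);print("pred bbox",q.min(0),q.max(0))
```

```text
red bbox 236 316 169 247
190 [52, 52, 53, 51, 47, 41, 40, 43, 44, 48, 46, 48, 47, 45, 46, 45, 41, 39, 37, 32, 26, 33, 36, 41, 45, 51, 49, 51]
200 [50, 52, 51, 50, 45, 43, 36, 43, 43, 49, 48, 49, 49, 49, 46, 48, 44, 39, 33, 33, 25, 30, 33, 34, 32, 35, 38, 43]
215 [51, 50, 51, 49, 49, 42, 41, 41, 44, 48, 50, 51, 48, 47, 50, 45, 44, 37, 36, 28, 30, 26, 35, 30, 33, 33, 31, 35]
225 [53, 53, 51, 49, 45, 44, 42, 44, 46, 48, 50, 51, 48, 49, 48, 46, 44, 40, 34, 31, 25, 30, 35, 32, 34, 35, 35, 30]
235 [54, 52, 50, 50, 46, 43, 40, 42, 47, 50, 50, 49, 50, 42, 48, 46, 40, 41, 35, 28, 24, 31, 34, 30, 35, 35, 34, 30]
243 [137, 128, 116, 97, 81, 62, 47, 44, 46, 49, 49, 50, 48, 48, 46, 44, 38, 38, 35, 30, 41, 43, 44, 50, 63, 73, 80, 95]
cam [ 0.56666124 -0.13929676  0.38392854]
[ 0.472  -0.1265  0.145 ]
[ 0.5268 -0.1309  0.145 ]
[[285.6, 250.8], [270.6, 250.8], [285.9, 187.1], [270.0, 187.1]]
pred bbox [236.98882983 165.32837745] [319.86351868 248.39533143]
[[284.8, 249.6], [269.8, 249.6], [285.0, 185.7], [269.1, 185.7]]
pred bbox [236.21736976 164.160743  ] [319.18368074 247.3079975 ]
```

Run:
```python
import cv2
a=cv2.imread("pics/wrist1.png")[150:270,215:335]
cv2.imwrite("pics/cw.png",cv2.resize(a,None,fx=5,fy=5,interpolation=cv2.INTER_CUBIC))
```

```text
(no output)
```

View pics/cw.png

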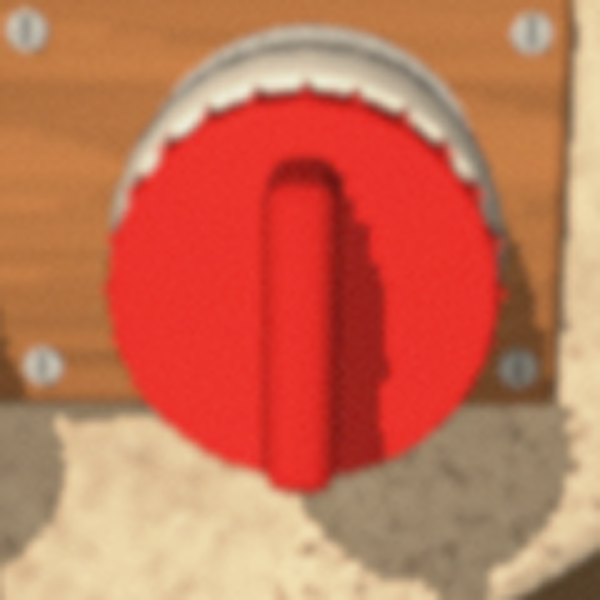

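The close crop shows a red winged cap seated on its canister, with the wing vertical in the image (u about 274.7) and so aligned with the tool. Refined centre: (0.499,-0.129). Next I descend and grip.

>>> step_arm:
  steps:
    - [0.2, -0.5, 2, 0, 0, 0, -1]
    - [0, 0, 3, 0, 0, 0, -1]
    - [0, 0, 2.5, 0, 0, 0, -1]
    - [0, 0, 1.5, 0, 0, 0, -1]
    - [0, 0, 0.9, 0, 0, 0, -1]
    - [0, 0, 0, 0, 0, 0, -1]
  force: 30

```text
clock: 2.7
tool_pos: [0.4993, -0.1291, 0.1329]
eef_rot: [0.999, -0.038, -0.0, -0.0]
contact_force: [-0.1, 0.1, -0.2]
opening: 0.997
finger_force: 0.0
```

>>> step_arm:
  steps:
    - [0, 0, 0, 0, 0, 0, 0.5]
    - [0, 0, 0, 0, 0, 0, 1]
    - [0, 0, 0, 0, 0, 0, 1]
    - [0, 0, 0, 0, 0, 0, 1]
    - [0, 0, 0, 0, 0, 0, 1]
    - [0, 0, 0, 0, 0, 0, 1]
  force: 30

```text
clock: 3.45
tool_pos: [0.4993, -0.129, 0.133]
eef_rot: [0.999, -0.038, -0.0, 0.0]
contact_force: [0.2, 1.0, 0.1]
opening: 0.341
finger_force: 0.0
```

```bash
python3 -c "
from plant import r
s=r.get_state();print(s['moment'],s['contact_force'],s['opening'],s['q'])"
```

```text
[ 0.08769098 -0.00212005 -0.04883233] [0.15242336 0.9506868  0.13533266] 0.3410566098709828 [ 0.16727436  0.70320055 -0.00625143  1.99048202  0.00949614  0.44797115
 -1.49354468]
```

Fingers are still closing, so I'll wait.

>>> step_arm:
  steps:
    - [0, 0, 0, 0, 0, 0, 1]
    - [0, 0, 0, 0, 0, 0, 1]
    - [0, 0, 0, 0, 0, 0, 1]
    - [0, 0, 0, 0, 0, 0, 1]
    - [0, 0, 0, 0, 0, 0, 1]
    - [0, 0, 0, 0, 0, 0, 1]
  force: 30

```text
clock: 4.2
tool_pos: [0.4993, -0.1289, 0.133]
eef_rot: [0.999, -0.038, 0.0, -0.0]
contact_force: [-0.2, 0.8, -0.2]
opening: 0.14
finger_force: 30.0
```

```bash
python3 -c "
from plant import r
s=r.get_state();print(s['moment'],s['contact_force'],s['opening'],s['q'][6])"
```

```text
[ 0.18641509 -0.00193051  0.01457537] [-0.18834119  0.76805784 -0.1598589 ] 0.13994302468241362 -1.493532055187901
```

The wing is gripped (12.3 mm, 30 N). I'll test-turn anticlockwise (tool -z) by 9° in small steps.

>>> step_arm:
  steps:
    - [0, 0, 0, 0, 0, -2, 1]
    - [0, 0, 0, 0, 0, -2, 1]
    - [0, 0, 0, 0, 0, -2, 1]
    - [0, 0, 0, 0, 0, -2, 1]
    - [0, 0, 0, 0, 0, -1, 1]
    - [0, 0, 0, 0, 0, 0, 1]

```text
clock: 4.95
tool_pos: [0.499, -0.1283, 0.1331]
eef_rot: [0.999, 0.04, -0.0, -0.001]
contact_force: [-2.5, 4.1, 5.9]
opening: 0.142
finger_force: 31.0
```

```bash
python3 -c "
from plant import r
s=r.get_state();print(s['moment'],s['contact_force'],s['eef_rot'],s['q'][6])"
```

```text
[ 1.10783329  0.43409127 -0.48269864] [-2.52616481  4.07612213  5.8881831 ] [ 9.99186269e-01  4.03295417e-02 -2.62535669e-04 -5.09084586e-04] -1.3962334550943707
```

>>> step_arm:
  steps:
    - [0, 0, 0, 0, 0, -1.5, 1]
    - [0, 0, 0, 0, 0, -1.5, 1]
    - [0, 0, 0, 0, 0, 0, 1]

```text
clock: 5.32
tool_pos: [0.4992, -0.1283, 0.1331]
eef_rot: [0.998, 0.066, -0.0, -0.001]
contact_force: [-2.2, 4.2, 5.1]
opening: 0.144
finger_force: 31.9
```

```bash
python3 -c "
from plant import r
s=r.get_state();print(s['moment'],s['contact_force'],s['eef_rot'],s['q'][6],s['opening'])"
```

```text
[ 1.09573129  0.38413866 -0.605941  ] [-2.1596907   4.24645395  5.068397  ] [ 9.97797828e-01  6.63265904e-02 -1.37970402e-06 -5.26405754e-04] -1.3638473893035967 0.1441962949934651
```

Torque is rising and the opening is growing, so the cap seems to be at the 6° stop this way. I'll turn clockwise instead and watch the moment.

>>> step_arm:
  steps:
    - [0, 0, 0, 0, 0, 4, 1]
    - [0, 0, 0, 0, 0, 4, 1]
    - [0, 0, 0, 0, 0, 4, 1]
    - [0, 0, 0, 0, 0, 4, 1]
    - [0, 0, 0, 0, 0, 4, 1]
    - [0, 0, 0, 0, 0, 4, 1]
    - [0, 0, 0, 0, 0, 0, 1]

```text
clock: 6.2
tool_pos: [0.4998, -0.13, 0.133]
eef_rot: [0.99, -0.142, 0.001, 0.001]
contact_force: [1.0, 0.3, -0.3]
opening: 0.14
finger_force: 29.9
```

Run:
```python
from plant import r
import cv2
s=r.get_state();print(s['moment'],s['contact_force'],s['eef_rot'],s['q'],s['opening'])
cv2.imwrite("pics/side2.png",cv2.resize(r.snapshot("side")["pixels"][150:280,210:370,::-1],None,fx=4,fy=4,interpolation=cv2.INTER_CUBIC))
```

```text
[ 0.03296873 -0.11671716 -0.01125243] [ 0.95960057  0.30363884 -0.3075761 ] [ 9.89876966e-01 -1.41924823e-01  6.07002555e-04  7.54233332e-04] [ 0.13471904  0.7052395   0.04826481  1.99143734 -0.06926468  0.4451653
 -1.62163096] 0.14020934879660635
```

View pics/side2.png

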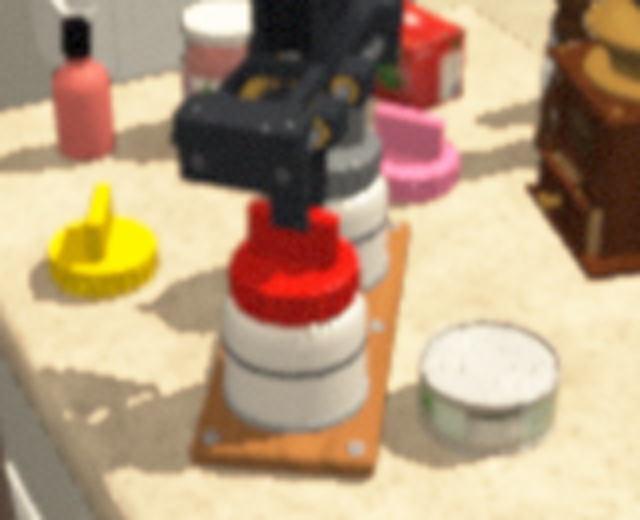

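Side view: the grip is on the red wing at crop (295,215). The cap is seated, grey is untouched at (350,165), the tin is in place, and there was no resistance clockwise. I'll keep turning clockwise.

>>> step_arm:
  steps:
    - [0, 0, 0, 0, 0, 6, 1]
    - [0, 0, 0, 0, 0, 6, 1]
    - [0, 0, 0, 0, 0, 6, 1]
    - [0, 0, 0, 0, 0, 6, 1]
    - [0, 0, 0, 0, 0, 6, 1]
    - [0, 0, 0, 0, 0, 6, 1]
    - [0, 0, 0, 0, 0, 6, 1]
    - [0, 0, 0, 0, 0, 0, 1]

```text
clock: 7.25
tool_pos: [0.4988, -0.13, 0.133]
eef_rot: [0.873, -0.487, 0.0, 0.001]
contact_force: [-2.0, -1.6, 2.2]
opening: 0.139
finger_force: 29.9
```

>>> step_arm:
  steps:
    - [0, 0, 0, 0, 0, 4, 1]
    - [0, 0, 0, 0, 0, 4, 1]
    - [0, 0, 0, 0, 0, 2, 1]
    - [0, 0, 0, 0, 0, 2, 1]
    - [0, 0, 0, 0, 0, 0, 1]

```text
clock: 7.88
tool_pos: [0.4984, -0.13, 0.1332]
eef_rot: [0.817, -0.576, -0.0, 0.001]
contact_force: [-4.1, -2.8, 5.8]
opening: 0.14
finger_force: 30.0
```

```bash
python3 -c "
from plant import r
import numpy as np
s=r.get_state();e=s['eef_rot'];print(s['moment'],s['contact_force'],'yaw',np.degrees(2*np.arctan2(e[1],e[0])),s['q'],s['opening'])"
```

```text
[-0.63963844  0.94216932  0.17840794] [-4.14262411 -2.75115365  5.801241  ] yaw -70.39555936323042 [-0.01010531  0.72731589  0.29061878  2.00043565 -0.42807998  0.47327141
 -2.20377195] 0.13965122125530186
```

The tool has turned about 66°, near the stop. I'll try a gentle lift.

>>> step_arm:
  steps:
    - [0, 0, -0.3, 0, 0, 0, 1]
    - [0, 0, -0.3, 0, 0, 0, 1]
    - [0, 0, -0.4, 0, 0, 0, 1]
    - [0, 0, 0, 0, 0, 0, 1]

```text
clock: 8.38
tool_pos: [0.499, -0.129, 0.1432]
eef_rot: [0.817, -0.576, -0.0, 0.0]
contact_force: [-3.2, -2.6, -0.6]
opening: 0.143
finger_force: 30.1
```

Free with no pull-back force, so I continue lifting slowly to about 12 cm.

>>> step_arm:
  steps:
    - [0, 0, -0.8, 0, 0, 0, 1]
    - [0, 0, -0.8, 0, 0, 0, 1]
    - [0, 0, -0.8, 0, 0, 0, 1]
    - [0, 0, -1.6, 0, 0, 0, 1]
    - [0, 0, -2, 0, 0, 0, 1]
    - [0, 0, -2, 0, 0, 0, 1]
    - [0, 0, -2, 0, 0, 0, 1]
    - [0, 0, -1, 0, 0, 0, 1]

```text
clock: 9.38
tool_pos: [0.5003, -0.1288, 0.2546]
eef_rot: [0.817, -0.576, 0.001, -0.001]
contact_force: [0.4, 0.5, -2.0]
opening: 0.138
finger_force: 29.9
```

>>> step_arm:
  steps:
    - [0, 0, -1, 0, 0, 0, 1]
    - [0, 0, 0, 0, 0, 0, 1]
    - [0, 0, 0, 0, 0, 0, 1]
    - [0, 0, 0, 0, 0, 0, 1]
    - [0, 0, 0, 0, 0, 0, 1]

```text
clock: 10.0
tool_pos: [0.4991, -0.129, 0.2627]
eef_rot: [0.817, -0.576, -0.0, 0.0]
contact_force: [0.7, 0.3, -1.5]
opening: 0.141
finger_force: 29.9
```

Run:
```python
from plant import r
import cv2,numpy as np
s=r.get_state();print(s['tool_pos'],s['contact_force'],s['opening'],s['finger_force'],abs(s['qd']).max())
cv2.imwrite("pics/side3.png",cv2.resize(r.snapshot("side")["pixels"][100:350,200:400,::-1],None,fx=2.4,fy=2.4,interpolation=cv2.INTER_CUBIC))
```

```text
[ 0.49909764 -0.129002    0.26265608] [ 0.66742309  0.31290314 -1.54416651] 0.14073512338178362 29.881175458431244 0.0025775608174681817
```

View pics/side3.png

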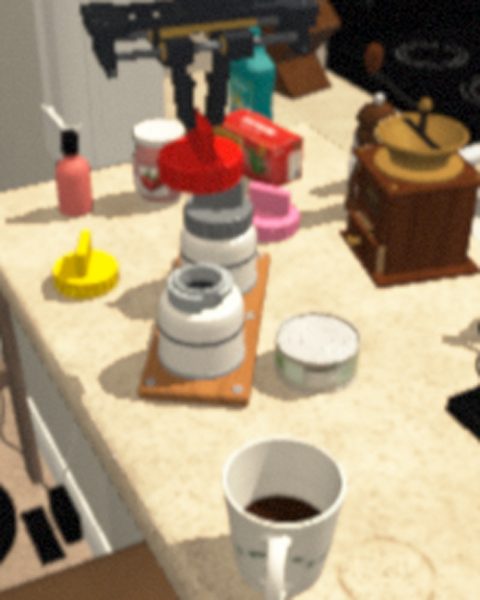

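The picture shows the red cap held level in the fingers at crop (200,160) and the canister open at (200,285). Grey is still closed at (220,210), and the tin, jar and mug are in place. Handing in.

```bash
python3 -c "
from plant import r
print(r.finish_job())"
```

```text
the job is handed in; nothing more can be done
None
```

The red cap came free turning clockwise and is held upright and still about 13 cm above its seat; the grey cap, tin, jar and mug look undisturbed in the last picture, and the job is handed in (no verdict was returned).

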